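# Clamp a brass tube in the tube-cutting jig and hold it for the saw

## Task

Clamp the brass tube that fits the jig ready for sawing: lay it in the jig's V-notches and slide it fully home over the little spigot against the end stop (only the thick tube goes over it, leave the thin one in its rest), then swing the hinged clamp leaf shut on it. Take the loose steel pin out of the wooden block, push it down through the hole in the leaf and on into the hole in the jig until its flange sits on the leaf, and finish while still holding the pin and pressing it firmly down so that the leaf stays pressed on the tube.

Things in the scene. Friction and masses are not known exactly. Their poses are not given: they have to be found in the camera images.
- jig: tube-cutting jig screwed to the bench, dark steel base 172 x 178 x 14 mm. Origin: at bench height under the tube's place; x along the tube toward the end stop, y toward the hinge (away from the robot), z up. Seated tube axis: y = 0, 40 mm above the bench. Between the V-notches (x = -37..33 mm) fingers have free room beside and under the tube down to the base
- seat (a point): middle of the thick tube's axis when fully home (jig x = 5 mm, y = 0, 40 mm above the bench), axes as the jig's. Steel V-notches carry the tube at jig x = -62..-37 mm (split by a 2 mm saw slot) and x = 33..47 mm: 45 degree flanks, mouth 28 mm wide, 44 mm wide over all, tops 40 mm above the bench
- spigot_tip (a point): free end of the spigot (10 mm thick, tapered nose, 12 mm long, on the tube axis, pointing to jig -x) at jig x = 53 mm, y = 0, 40 mm above the bench. It sticks out of the end stop, a block 44 mm wide and 60 mm high with its face at jig x = 65 mm
- jig_hole (a point): centre of the mouth of the pin hole in the jig's 32 x 30 mm boss, 44 mm above the bench (jig x = 0, y = -60 mm); hole 12 mm wide, 30 mm deep, chamfered
- leaf (a joint): hinge of the bright steel clamp leaf (54 mm wide along jig x, 134 mm from hinge axis to free edge, 10 mm thick, 0.35 kg): 0 = shut, level on the seated thick tube, top face 60 mm above the bench; grows as it opens up and away, 1.57 = upright; starts leaning back at 1.75 to 1.95 (stop). Damped: below about 1.5 it sinks shut by its own weight in about 2 s
- leaf_edge (a point): middle of the leaf's free edge, 134 mm from the hinge axis, mid-thickness
- leaf_hole (a point): centre of the 13 mm hole through the leaf on its outer (upper when shut) face, 120 mm from the hinge axis; shut, it lies right over the jig's pin hole
- rest: light wooden rest, base 124 x 150 x 10 mm with two notched walls (12 mm thick, 36 mm high) at x = +-37 mm that carry the two tubes parallel to its x axis at y = +37.5 and -37.5 mm (which is where varies). Origin: underside centre
- tube_thick: brass tube, outside 20 mm, bore 15 mm, 120 mm long, 0.11 to 0.18 kg. Origin at its middle on its axis, x along the tube (either end first will do); in the rest its axis is 36 mm above the bench, free to grasp from above between the walls (62 mm apart)
- tube_thin: brass tube, outside 14 mm, bore 8 mm, 120 mm long: too narrow for the spigot, stays in the rest. Origin at its middle, x along the tube
- block: dark wooden block 50 x 110 x 38 mm with holes; the pin stands in the hole (12.5 mm wide) at its x = 0, y = -30 mm; short burs (at most 20 mm above the block) stand at its +y end. Origin: underside centre
- pin: loose steel pin standing upright in the block, 0.09 kg. Origin at the underside centre of its flange, z up: shank 10 mm thick below it down to z = -40 mm (last 5 mm tapered to 6 mm); flange 22 mm wide, 4 mm thick; round grip knob 16 mm thick from z = 4 to 40 mm. In the block the flange's underside is 40 mm above the bench; on the shut leaf it is 60 mm above the bench
- pin_tip (a point): lower end of the pin's shank, 40 mm below its origin
- tin: bystander: round grey tin, 76 mm wide, 32 mm high, origin at its underside
- amber_bottle: bystander: small amber bottle, 42 mm wide, 76 mm high, origin at its underside
- ring_clamp: bystander: wooden ring clamp lying flat, 139 x 34 x 22 mm
- needle_file: bystander: needle file with an orange handle lying flat, 165 x 8 x 8 mm
- leaf_hinge (a point): point on the leaf's hinge axis (parallel to jig x) at jig x = 0, y = 60 mm, 55 mm above the bench, between two towers 12 mm thick, 64 mm high, at jig x = +-35.5 mm
- torch_stand_b: bystander, fixed: empty torch stand of bent sheet steel on the bench, a strip 257 x 70 mm with a 40 mm lip at the robot's end and a 206 mm high upright plate at its far end (x = +128 mm). Origin: underside of the strip's middle, axes as the world's; keep clear of the upright when crossing

How it is judged:
On the way, in this order (a step that is already met when the one before it is completed fails the run):
1. the thick tube lies in the V-notches, fully home over the spigot, with the leaf still open (x of tube_thick in the frame of jig between 0.0015 and 0.0085 m and distance between tube_thick and seat below 0.005 m and angle between the x axis of tube_thick and the x axis of jig, either way round below 0.05 rad and value of joint leaf above 1 rad), for 0.2 s.
2. the leaf is swung shut onto the seated tube (x of tube_thick in the frame of jig between 0.0015 and 0.0085 m and distance between tube_thick and seat below 0.005 m and angle between the x axis of tube_thick and the x axis of jig, either way round below 0.05 rad and value of joint leaf below 0.05 rad and contact force between leaf and tube_thick above 0.5 N), for 0.2 s.
At the end, for the whole second after the job is handed in: thick tube home (middle within 3.5 mm of its seat lengthwise, parallel within 0.05 rad); leaf shut on it (0.04 rad), pressing over 10 N; pin tip 20 mm or more down the jig's hole, flange on the leaf (5 mm, over 4 N), fingers on the pin (over 3 N); thin tube moved under 20 mm (x of tube_thick in the frame of jig between 0.0015 and 0.0085 m and distance between tube_thick and seat below 0.005 m and angle between the x axis of tube_thick and the x axis of jig, either way round below 0.05 rad and value of joint leaf between -0.04 and 0.04 rad and z of pin_tip in the frame of jig_hole below -0.02 m and horizontal distance between pin_tip and jig_hole below 0.004 m and distance between pin and leaf_hole below 0.005 m and contact force between pin and leaf above 4 N and contact force between leaf and tube_thick above 10 N and contact force between the fingers and pin above 3 N and distance of tube_thin from where it was at the start of the episode below 0.02 m); the arm keeps its last pose, push and grip.
It fails at once if the tin is knocked more than 3 cm away (distance of tin from where it was at the start of the episode above 0.03 m).
It fails at once if the amber bottle is knocked more than 3 cm away (distance of amber_bottle from where it was at the start of the episode above 0.03 m).
It fails at once if the ring clamp is knocked more than 3 cm away (distance of ring_clamp from where it was at the start of the episode above 0.03 m).
It fails at once if the needle file is knocked more than 3 cm away (distance of needle_file from where it was at the start of the episode above 0.03 m).
It also fails if it takes over 72 s, if anything falls off the work surface, if the arm or the gripper's body presses on something with over 40 N, if the wrist force passes 120 N, or if a joint passes its speed limit or range.

## Robot

A 6-joint arm with a two-finger parallel gripper is mounted at the origin on a cart in front of the work surface, level with it; the furniture and walls round the work are solid. World frame = base frame: x ahead of the robot, y to its left, z up, the work surface at z = 0. Lengths are in m, angles in rad, forces in N, time in s.
With the tool pointing down it reaches from about 0.35 to 0.85 m from the base axis. Payload 8.1 kg.
Tool frame: the origin (TCP) lies between the finger pads; the fingertips stand 11 mm ahead of it and the grasp point (between the pads) lies 8 mm behind it (robot.tips_ahead is the distance from the TCP to the fingertips, in m); z points along the fingers, y is the line along which they close (so a half turn about z gives the same grasp; the last joint's range is limited). The gripper opens to 93 mm and grips with 3 to 60 N. Pads are 15 mm wide; open, the fingers measure 128 mm over their backs; the gripper's body (75 mm by 188 mm) begins 65 mm behind the grasp point.
Start: joints at [1.256, 0.13, 1.488, -0, 1.523, -0.085], TCP at [0.137, 0.584, 0.23] pointing down, gripper open.
Joint ranges: [-2.96, 2.96], [-0.89, 2.26], [0.02, 2.5], [-1.34, 4.48], [0, 2.73], [-2.66, 2.66]. Speed limits (rad/s): [2.39, 2.39, 2.79, 3.14, 3.14, 3.14].

## Interface

Orientations are given as a rotation vector (axis times angle).
In Python, from plant import robot gives the robot as it stands. The module is installed in compiled form; this text tells all that it offers.
- The arm moves only by the tool move_arm, never from a script. Its argument "deltas" is one flat list of numbers, 7 for each row, row after row: the shift along the tool's x, y, z in m, then the turn, a rotation vector about the tool's x, y, z in rad, then the opening, from 0 (shut) to 1 (fully open). A call has 1 to 12 rows; each row is the pose to reach, as a shift and turn from the pose commanded when the call began, along the tool's axes at that moment; what a row does not reach only later rows make up. A row lasts 1/8 s, in which the tool goes at most 62.5 mm and 10.7 degrees, less where a joint would pass 70% of its speed; a pose out of reach is approached as far as the arm can. A call with a gripper value outside its range is refused whole. The fingers move at their own pace and stop on an object; "squeeze" is the grip in N (left out, the last holds). Time passes only in rows, so rows that repeat a pose let the fingers close. It gives the time, the measured TCP pose, the force, the opening and the grip force at its end, in the units of the state.
- robot.read_state(): the state, without advancing time (a new reading comes with each control period).
- robot.read_camera(name): name is "scene" or "top" or "wrist"; returns (picture, depth): 420x560x3 uint8, red, green, blue; 420x560 float32, m along the optical axis (not along the pixel's ray), 0 where there is no reading.
- robot.camera_model(name): a dict with "K" (3x3 intrinsics, pixels), "k1" (the pictures are not rectified: a ray, as slopes to the right and down, at radius r is drawn at 1 + k1 r^2 times it, then the intrinsics apply), "R" (3x3) and "t" (3): a world point X has camera coordinates R X + t; the wrist camera has in their place "tool_from_camera" (4x4, takes a point from camera to tool coordinates, whose origin is the TCP and whose axes are the flange's). Camera axes: x right, y down, z forward; pixel columns grow to the right and rows downward; lengths in m; the calibration is good to about 2 mm. A picture is of the moment at which its call begins: read the wrist's pose just before it. camera_model takes no time and is no camera call.
- robot.close_job(): hands the job in; it is judged then, once.
Trained networks look in the newest picture that a camera, given by its name, has taken for a name from the list of things; names that differ only in an ending like _2 or _b are one class to them, and where a whole thing is asked for, a point or a joint stands for the part that bears it (a point fixed in the world has none). Each returns a list of dicts, best first, with "confidence" (0 to 1); they miss things now and then, are a little off and sometimes report something else, mostly with a low value. They report only what shows in the picture. A call takes as long as a camera call.
- robot.recognise(camera, label): "uv" ([column, row] in pixels, amid what is visible of it).
The state is a dict: "t": time; "q": joint angles; "dq": joint speeds; "joint_torque": joint torques, N m; "tool_pos": TCP position; "orientation": TCP orientation; "force": force on the tool from outside, world axes, zero at the start; "wrist_torque": the same for the moment, N m; "opening": finger opening in m; "gripper_force": force on a finger pad.
Only numpy, scipy, OpenCV 4.12 (cv2) and the standard library are available. Lean on these libraries where they do the work, as an engineer would, in place of code of your own. Each camera call takes 0.05 s, during which the arm holds its last target. There are 200 camera calls.

## Working session

There is one attempt and no reset: what is moved stays moved. The work goes in short steps, Python scripts to look and compute and a tool call to move; the robot and the scene stay as the last step left them, time stands still between calls to the robot, and variables do not carry over. Pictures are saved under pics/ and viewed, at most 10 in all, crops included, and the job is handed in when it is done.

Besides the shell and the picture viewer there is one more tool, called after "Request:" by a JSON object that holds its "op" and its "data". move_arm: Moves the arm, as the interface text tells. Its arguments: {"type":"object","properties":{"deltas":{"type":"array","items":{"type":"number"}},"squeeze":{"type":"number"}},"required":["deltas"]}

```bash
mkdir -p pics; cat > h.py <<'E'
import numpy as np, cv2
from scipy.spatial.transform import Rotation as Ro
from plant import robot
def cam(name):
    m=robot.camera_model(name)
    if name!="wrist": return np.array(m["K"]),m["k1"],np.array(m["R"]),np.array(m["t"])
    s=robot.read_state(); T=np.eye(4); T[:3,:3]=Ro.from_rotvec(s["orientation"]).as_matrix(); T[:3,3]=s["tool_pos"]
    W=np.linalg.inv(T@np.array(m["tool_from_camera"])); return np.array(m["K"]),m["k1"],W[:3,:3],W[:3,3]
def ray(c,uv):
    K,k1,R,t=c
    p=cv2.undistortPoints(np.array([[uv]],float),K,np.array([k1,0,0,0.]))[0,0]
    return -R.T@t, R.T@np.array([p[0],p[1],1])
def at_z(c,uv,z):
    o,d=ray(c,uv); return o+d*(z-o[2])/d[2]
def at_d(c,uv,dep):
    o,d=ray(c,uv); return o+d*dep
def cloud(c,D):
    K,k1,R,t=c; v,u=np.mgrid[:D.shape[0],:D.shape[1]]
    p=cv2.undistortPoints(np.stack([u.ravel(),v.ravel()],1).astype(float)[:,None],K,np.array([k1,0,0,0.]))[:,0]
    X=(np.c_[p,np.ones(len(p))]*D.reshape(-1,1)-t)@R
    X[D.ravel()==0]=np.nan; return X.reshape(*D.shape,3)
def proj(c,X):
    K,k1,R,t=c
    return cv2.projectPoints(np.array(X,float).reshape(-1,3),cv2.Rodrigues(R)[0],t,K,np.array([k1,0,0,0.]))[0][:,0]
E
cat > a.py <<'E'
from h import *
print(robot.read_state())
for n in ["scene","top"]:
    c=cam(n); im,D=robot.read_camera(n); cv2.imwrite(f"pics/{n}0.png",im[:,:,::-1]); X=cloud(c,D); np.savez(f"{n}0.npz",im=im,X=X)
    print(n,"campos",(-c[2].T@c[3]).round(3))
    for l in ["jig","leaf","tube_thick","tube_thin","rest","block","pin","tin","amber_bottle","ring_clamp","needle_file","torch_stand_b"]:
        for r in robot.recognise(n,l)[:2]:
            u,v=np.round(r["uv"]).astype(int); print(l,round(r["confidence"],2),(u,v),X[min(v,419),min(u,559)].round(3))
E
python3 a.py
```

```text
{'t': 0.0, 'q': array([ 1.25559317e+00,  1.31148492e-01,  1.48929655e+00, -1.91618947e-05,
        1.52298154e+00, -8.54126153e-02]), 'dq': array([ 1.41385893e-03,  5.83703193e-04,  1.49180940e-05,  2.76057088e-04,
        1.16987214e-03, -7.78122913e-04]), 'joint_torque': array([-1.82178635e-03, -5.59834778e+01, -4.91764355e+01,  7.67866359e-02,
        3.49977915e-02, -1.20322984e-04]), 'tool_pos': array([0.13648459, 0.58370268, 0.22858551]), 'orientation': array([-3.60119223e-01, -3.12053454e+00,  2.82880115e-03]), 'force': array([-0.14404129,  0.70697081, -0.05849097]), 'wrist_torque': array([-0.02427199, -0.02960057,  0.00380238]), 'gripper_force': 0.0, 'opening': 0.09306117985029545}
scene campos [ 0.147 -0.707  0.831]
jig 0.64 (np.int64(293), np.int64(197)) [ 0.563 -0.121  0.133]
jig 0.62 (np.int64(271), np.int64(239)) [ 0.499 -0.12   0.013]
leaf 0.74 (np.int64(291), np.int64(198)) [ 0.559 -0.118  0.129]
tube_thick 0.97 (np.int64(336), np.int64(304)) [ 0.51  -0.378  0.044]
tube_thick 0.23 (np.int64(345), np.int64(214)) [ 0.696 -0.175  0.047]
tube_thin 0.59 (np.int64(310), np.i
[... 1094 characters left out ...]
t64(245)) [ 0.48  -0.381  0.01 ]
block 0.63 (np.int64(170), np.int64(225)) [0.521 0.197 0.036]
block 0.55 (np.int64(433), np.int64(259)) [ 0.446 -0.401  0.038]
pin 0.52 (np.int64(156), np.int64(235)) [0.493 0.216 0.082]
tin 0.61 (np.int64(166), np.int64(162)) [0.671 0.213 0.033]
amber_bottle 0.83 (np.int64(328), np.int64(142)) [ 0.707 -0.164  0.076]
amber_bottle 0.51 (np.int64(307), np.int64(200)) [ 0.562 -0.112  0.132]
ring_clamp 0.9 (np.int64(182), np.int64(302)) [0.348 0.17  0.003]
ring_clamp 0.74 (np.int64(307), np.int64(239)) [ 0.492 -0.118  0.016]
needle_file 0.65 (np.int64(321), np.int64(299)) [ 0.355 -0.15   0.007]
torch_stand_b 0.86 (np.int64(234), np.int64(230)) [0.514 0.053 0.003]
```

View pics/top0.png

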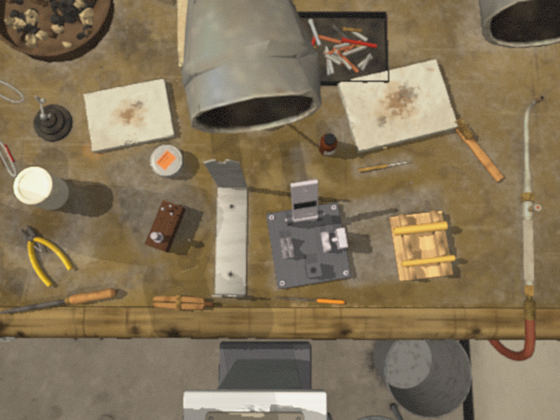

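View pics/scene0.png

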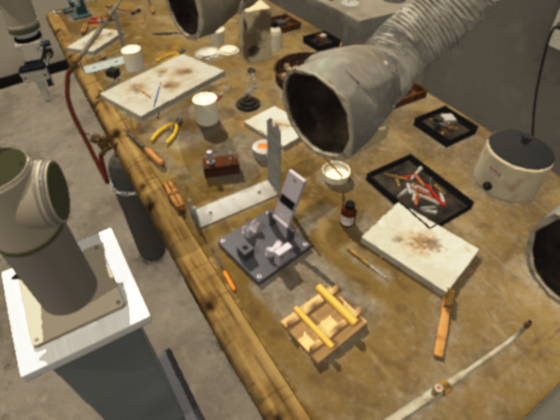

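```bash
cat > b.py <<'E'
from h import *
def line(P):
    P=P[:,:2]; m=P.mean(0); w,V=np.linalg.eigh(np.cov((P-m).T)); d=V[:,1]; s=(P-m)@d; return m+d*(s.max()+s.min())/2, d*np.sign(d[1] if abs(d[1])>abs(d[0]) else d[0]), np.ptp(s), np.degrees(np.arctan2(d[1],d[0]))
for n in ["top","scene"]:
    z=np.load(n+"0.npz"); X=z["X"].reshape(-1,3)
    def box(x0,x1,y0,y1,z0,z1): 
        k=(X[:,0]>x0)&(X[:,0]<x1)&(X[:,1]>y0)&(X[:,1]<y1)&(X[:,2]>z0)&(X[:,2]<z1); return X[k]
    print(n)
    for nm,b in dict(thick=(.48,.57,-.47,-.29,.038,.06),thin=(.40,.475,-.47,-.29,.035,.06),jigstop=(.4,.62,-.24,-.03,.05,.07),leaf=(.45,.66,-.2,0,.09,.3),notchtops=(.4,.53,-.24,-.03,.034,.048),base=(.35,.65,-.24,-.03,.009,.02),pin=(.46,.53,.19,.25,.055,.1),upright=(.55,.8,-.02,.15,.1,.3)).items():
        P=box(*b)
        if len(P)>5: c,d,L,a=line(P); print(nm,len(P),c.round(4),"L",L.round(3),"ang",a.round(1),"z",np.percentile(P[:,2],[50,98]).round(4),"min",P.min(0).round(3),"max",P.max(0).round(3))
E
python3 b.py
```

```text
top
thick 471 [ 0.5161 -0.3751] L 0.121 ang 95.0 z [0.044  0.0496] min [ 0.482 -0.435  0.038] max [ 0.553 -0.315  0.052]
thin 422 [ 0.442  -0.3909] L 0.117 ang 93.9 z [0.0374 0.0419] min [ 0.403 -0.449  0.035] max [ 0.475 -0.333  0.044]
jigstop 385 [ 0.5191 -0.1433] L 0.149 ang 65.4 z [0.0608 0.0687] min [ 0.47  -0.205  0.05 ] max [ 0.554 -0.069  0.07 ]
leaf 775 [ 0.5697 -0.1059] L 0.054 ang 98.8 z [0.1469 0.1859] min [ 0.543 -0.136  0.091] max [ 0.596 -0.077  0.188]
notchtops 442 [ 0.4562 -0.1294] L 0.148 ang 86.4 z [0.0419 0.0467] min [ 0.404 -0.204  0.034] max [ 0.528 -0.058  0.048]
base 4392 [ 0.4553 -0.1242] L 0.24 ang -165.5 z [0.0143 0.0185] min [ 0.351 -0.219  0.009] max [ 0.58  -0.032  0.02 ]
pin 61 [0.492  0.2201] L 0.015 ang 103.8 z [0.0791 0.083 ] min [0.485 0.212 0.057] max [0.5   0.227 0.086]
upright 2525 [0.704  0.0479] L 0.192 ang 157.9 z [0.1636 0.2836] min [ 0.618 -0.018  0.1  ] max [0.8   0.128 0.3  ]
scene
thick 403 [ 0.5101 -0.3741] L 0.12 ang 97.2 z [0.0434 0.0472] min [ 0.483 -0.434  0.038] max [ 0.537 -0.314  0.05 ]
thin 375 [ 0.4391 -0.3914] L 0.121 ang 94.1 z [0.0368 0.0403] min [ 0.401 -0.452  0.035] max [ 0.475 -0.331  0.041]
jigstop 355 [ 0.5149 -0.1453] L 0.152 ang 64.1 z [0.0586 0.0686] min [ 0.464 -0.208  0.05 ] max [ 0.549 -0.07   0.07 ]
leaf 749 [ 0.5636 -0.1077] L 0.058 ang 102.9 z [0.1397 0.183 ] min [ 0.539 -0.138  0.09 ] max [ 0.591 -0.076  0.186]
notchtops 350 [ 0.4538 -0.1368] L 0.147 ang 101.3 z [0.0397 0.0464] min [ 0.4   -0.208  0.034] max [ 0.53  -0.057  0.048]
base 2470 [ 0.4728 -0.1309] L 0.213 ang 173.8 z [0.0128 0.0176] min [ 0.374 -0.22   0.009] max [ 0.574 -0.031  0.02 ]
pin 46 [0.4899 0.2175] L 0.02 ang 46.3 z [0.0719 0.0825] min [0.482 0.21  0.055] max [0.497 0.227 0.083]
upright 3237 [0.7062 0.0675] L 0.194 ang -175.2 z [0.1898 0.2916] min [ 0.612 -0.02   0.1  ] max [0.8   0.117 0.3  ]
```

The top picture shows the jig at about (310,245): the leaf is at (305,200), the end stop at (335,238) on the right, and the boss at (313,268). Jig x therefore points to world -y. In the rest, the thick tube is the upper one at (421,227) and the thin one is at (426,261). The pin is at (156,236), and the torch stand lies between the block and the jig. The scene picture agrees.

```bash
cat >> h.py <<'E'
def Rt(yaw,tilt=0):
    """tool y at world angle yaw (deg), tool pointing down, tilted about tool x so that tool z leans toward tool y direction"""
    a=np.radians(yaw); y=np.array([np.cos(a),np.sin(a),0]); z=np.array([0,0,-1.]); x=np.cross(y,z)
    R=np.c_[x,y,z]; return R@Ro.from_rotvec([-np.radians(tilt),0,0]).as_matrix()
def delta(pos,yaw,tilt=0,base=None):
    s=robot.read_state() if base is None else base
    R0=Ro.from_rotvec(s["orientation"]).as_matrix()
    return np.r_[R0.T@(np.array(pos)-s["tool_pos"]), Ro.from_matrix(R0.T@Rt(yaw,tilt)).as_rotvec()].round(4).tolist()
E
python3 - <<'E'
from h import *
print(np.array(robot.camera_model("wrist")["tool_from_camera"]).round(3).tolist())
print(Rt(10,25).round(2).tolist())
for p,y in [((.42,.25,.31),40),((.45,-.15,.31),6)]: print(delta(p,y))
X=np.load("top0.npz")["X"].reshape(-1,3)
k=(X[:,0]>.5)&(X[:,0]<.9)&(X[:,1]>-.3)&(X[:,1]<.15)&(X[:,2]>.24); P=X[k]; print(len(P),P.min(0),P.max(0))
E
```

```text
[[-0.0, -0.971, -0.237, 0.066], [1.0, -0.0, -0.0, 0.001], [0.0, -0.237, 0.971, -0.154], [0.0, 0.0, 0.0, 1.0]]
[[-0.17, 0.89, 0.42], [0.98, 0.16, 0.07], [0.0, 0.42, -0.91]]
[-0.352, -0.2609, -0.0804, -0.0001, 0.0, 0.6429]
[-0.4724, -0.6436, -0.0804, -0.0001, 0.0, 1.2363]
13076 [ 0.67286003 -0.13262133  0.24032236] [0.89922434 0.12813496 0.40094823]
```

Request:
{"op": "move_arm", "data": {"deltas": [-0.06,-0.05,-0.08,0,0,0.15,0.6,-0.12,-0.1,-0.08,0,0,0.3,0.6,-0.18,-0.15,-0.08,0,0,0.45,0.6,-0.24,-0.2,-0.08,0,0,0.6,0.6,-0.3,-0.24,-0.08,0,0,0.7,0.6,-0.35,-0.27,-0.08,0,0,0.75,0.6,-0.37,-0.33,-0.08,0,0,0.85,0.6,-0.39,-0.39,-0.08,0,0,1.0,0.6,-0.41,-0.45,-0.08,0,0,1.1,0.6,-0.43,-0.51,-0.08,0,0,1.236,0.6,-0.46,-0.58,-0.08,0,0,1.236,0.6,-0.46,-0.58,-0.08,0,0,1.236,0.6]}}

```text
t: 2.8
tool_pos: [0.447, -0.0552, 0.31]
orientation: [2.101, 2.334, 0.001]
force: [-0.1, -0.0, 0.1]
opening: 0.0559
gripper_force: 0.0
```

```bash
cat > c.py <<'E'
from h import *; import sys
tag=sys.argv[1]
s=robot.read_state(); print(s["t"],s["tool_pos"].round(4),s["orientation"].round(3),s["force"].round(1))
c=cam("wrist"); im,D=robot.read_camera("wrist"); cv2.imwrite(f"pics/{tag}.png",im[:,:,::-1]); X=cloud(c,D)
np.savez(tag+".npz",im=im,X=X,K=c[0],k1=c[1],R=c[2],t=c[3])
for l in sys.argv[2:]:
    for r in robot.recognise("wrist",l)[:2]:
        u,v=np.round(r["uv"]).astype(int); print(l,round(r["confidence"],2),(u,v),X[min(v,419),min(u,559)].round(4))
E
python3 c.py w1 jig_hole spigot_tip leaf_hole leaf_edge leaf seat leaf_hinge tube_thick
```

```text
2.8 [ 0.447  -0.0552  0.31  ] [2.101e+00 2.334e+00 1.000e-03] [-0.1 -0.   0.1]
jig_hole 0.58 (np.int64(298), np.int64(223)) [ 0.4813 -0.1159  0.0134]
spigot_tip 0.69 (np.int64(297), np.int64(223)) [ 0.4797 -0.1161  0.0132]
spigot_tip 0.69 (np.int64(464), np.int64(13)) [0.6642 0.1977 0.0314]
leaf_hole 0.76 (np.int64(370), np.int64(237)) [ 0.5574 -0.0918  0.1283]
leaf_edge 0.91 (np.int64(372), np.int64(237)) [ 0.5586 -0.0906  0.1315]
leaf 0.89 (np.int64(370), np.int64(236)) [ 0.5576 -0.0909  0.1272]
seat 0.96 (np.int64(298), np.int64(223)) [ 0.4813 -0.1159  0.0134]
leaf_hinge 0.82 (np.int64(295), np.int64(223)) [ 0.4767 -0.1168  0.0118]
leaf_hinge 0.28 (np.int64(372), np.int64(236)) [ 0.558  -0.0891  0.1326]
tube_thick 0.57 (np.int64(299), np.int64(343)) [ 0.5071 -0.3226  0.0268]
```

View pics/w1.png

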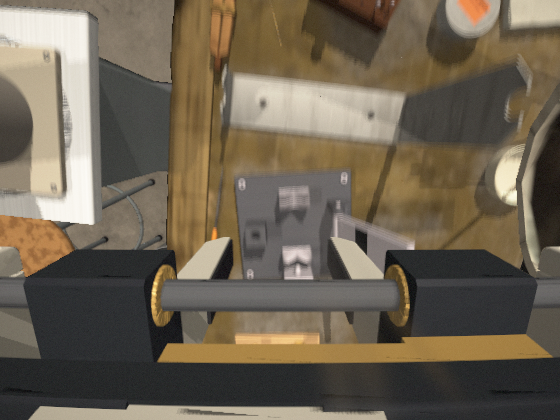

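The wrist picture shows the jig: boss hole near (257,236), V-notches near (294,197) and (297,258), leaf at (372,237). I'll enlarge that part for exact points.

```bash
python3 - <<'E'
from h import *
z=np.load("w1.npz"); im=z["im"][160:300,225:425,::-1]
cv2.imwrite("pics/w1c.png",cv2.resize(im,None,fx=4,fy=4,interpolation=cv2.INTER_CUBIC))
X=z["X"]; np.set_printoptions(suppress=True,linewidth=200)
for a,b in [(230,250),(235,256),(197,285),(197,303),(258,285),(258,310),(215,372),(170,300)]: print((b,a),X[a,b].round(4))
E
```

```text
(250, 230) [ 0.4097 -0.1253  0.0438]
(256, 235) [ 0.4187 -0.135   0.0349]
(285, 197) [ 0.4557 -0.0725  0.036 ]
(303, 197) [ 0.4817 -0.0698  0.0359]
(285, 258) [ 0.4658 -0.1658  0.0386]
(310, 258) [ 0.5037 -0.1621  0.0381]
(372, 215) [ 0.5993 -0.0942 -0.0005]
(300, 170) [ 0.4746 -0.0337  0.0122]
```

View pics/w1c.png

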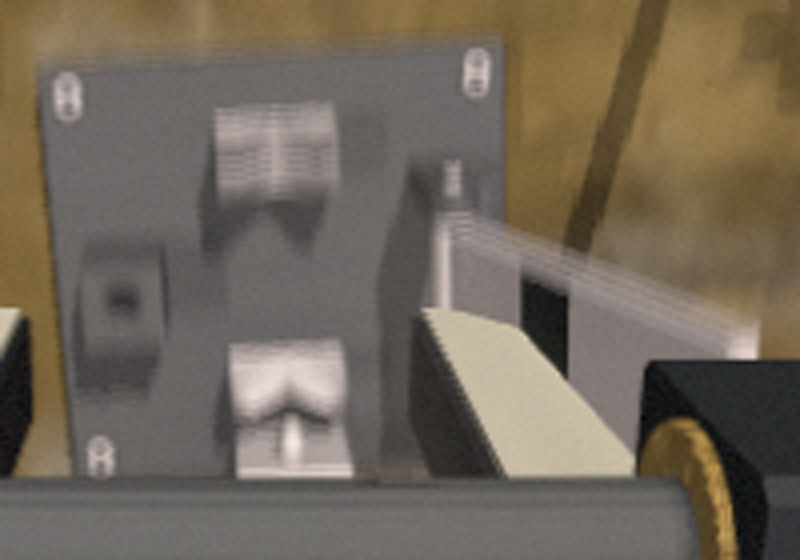

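```bash
cat > fit.py <<'E'
from h import *
from scipy.optimize import least_squares
z=np.load("w1.npz"); c=(z["K"],z["k1"],z["R"],z["t"])
M=np.array([[0,-60,44],[-62,-22,40],[-62,22,40],[33,-22,40],[33,22,40],[53,0,42]])/1e3
U=np.array([[124,297],[216,108],[333,103],[229,345],[344,340],[291,415]])/4+[225,160]
def tf(p,M): 
    a=p[2]; return np.c_[p[0]+np.cos(a)*M[:,0]-np.sin(a)*M[:,1],p[1]+np.sin(a)*M[:,0]+np.cos(a)*M[:,1],M[:,2]]
r=least_squares(lambda p:(proj(c,tf(p,M))-U).ravel(),[.49,-.12,-1.48],loss="soft_l1")
p=r.x; print("jig",p.round(4),np.degrees(p[2]),"\nres px",(proj(c,tf(p,M))-U).round(1).tolist())
print("xy if at z",[ (at_z(c,u,m[2])[:2].round(4).tolist()) for u,m in zip(U,M)])
for q in [(38,65),(501,38)]:
    w=at_z(c,np.array(q)/4+[225,160],.014)[:2]-p[:2]; print("corner in jig",[w@[np.cos(p[2]),np.sin(p[2])],w@[-np.sin(p[2]),np.cos(p[2])]])
np.save("jig.npy",p)
# cloud check with the top camera: end stop top (z 60), boss top, tubes
X=np.load("top0.npz")["X"].reshape(-1,3); d=X[:,:2]-p[:2]; a=p[2]
J=np.c_[d@[np.cos(a),np.sin(a)],d@[-np.sin(a),np.cos(a)],X[:,2]]
def med(k): return len(J[k]),np.median(J[k],0).round(4),np.nanpercentile(J[k],[3,97],axis=0).round(3).tolist()
for nm,b in dict(stop=(.05,.11,-.04,.04,.05,.068),boss=(-.03,.03,-.085,-.035,.036,.05),leaf=(-.04,.04,.04,.14,.08,.2)).items():
    print(nm,*med((J[:,0]>b[0])&(J[:,0]<b[1])&(J[:,1]>b[2])&(J[:,1]<b[3])&(J[:,2]>b[4])&(J[:,2]<b[5])))
E
python3 fit.py; python3 - <<'E'
from h import *
print(delta((.46,-.30,.31),6))
E
```

```text
jig [ 0.4765 -0.1162 -1.3978] -80.0875599657192 
res px [[-0.9, -2.9], [-1.0, 0.4], [0.6, -0.4], [0.2, 3.5], [0.7, 2.9], [0.1, -2.1]]
xy if at z [[0.419, -0.1308], [0.4455, -0.0581], [0.4868, -0.052], [0.4596, -0.1469], [0.5023, -0.1404], [0.4859, -0.1717]]
corner in jig [np.float64(-0.07920447355874041), np.float64(-0.0866096695124667)]
corner in jig [np.float64(-0.07749100315195057), np.float64(0.08740344477295393)]
stop 167 [0.0786 0.002  0.06  ] [[0.07, -0.019, 0.054], [0.088, 0.022, 0.064]]
boss 178 [ 0.0048 -0.0577  0.0442] [[-0.011, -0.072, 0.039], [0.02, -0.043, 0.047]]
leaf 839 [0.0059 0.0921 0.1426] [[-0.02, 0.069, 0.084], [0.032, 0.114, 0.185]]
[-0.2483, -0.0138, -0.0003, 0.0003, -0.0001, 0.0029]
```

The picture is smeared because the arm was still settling. I'll retake it at rest, then look at the rest too.

Request:
{"op": "move_arm", "data": {"deltas": [0.03,0,0,0,0,0,0.6,0.03,0,0,0,0,0,0.6,0.03,0,0,0,0,0,0.6,0.03,0,0,0,0,0,0.6]}}

```text
t: 3.75
tool_pos: [0.4439, -0.0234, 0.3096]
orientation: [2.101, 2.335, -0.0]
force: [-0.4, -0.1, 0.6]
opening: 0.0558
gripper_force: 0.0
```

```bash
python3 c.py w2 leaf; python3 - <<'E'
from h import *
z=np.load("w2.npz"); im=z["im"][155:305,225:425,::-1]
cv2.imwrite("pics/w2c.png",cv2.resize(im,None,fx=4,fy=4,interpolation=cv2.INTER_CUBIC))
E
```

```text
3.75 [ 0.4439 -0.0234  0.3096] [ 2.101  2.335 -0.   ] [-0.4 -0.1  0.6]
leaf 0.68 (np.int64(373), np.int64(253)) [ 0.5601 -0.0784  0.1312]
```

Request:
{"op": "move_arm", "data": {"deltas": [-0.06,0.01,0,0,0,0,0.6,-0.12,0.02,0,0,0,0,0.6,-0.18,0.03,0,0,0,0,0.6,-0.24,0.03,0,0,0,0,0.6,-0.275,0.03,0,0,0,0,0.6,-0.275,0.03,0,0,0,0,0.6,-0.275,0.03,0,0,0,0,0.6,-0.275,0.03,0,0,0,0,0.6]}}

```text
t: 4.85
tool_pos: [0.5027, -0.2925, 0.3099]
orientation: [2.1, 2.336, 0.0]
force: [-0.8, -0.1, 0.7]
opening: 0.0557
gripper_force: 0.0
```

```bash
python3 c.py w3 tube_thick tube_thin rest; python3 - <<'E'
from h import *
z=np.load("w3.npz"); X=z["X"].reshape(-1,3)
for nm,b in dict(thick=(.48,.55,-.45,-.30,.038,.055),thin=(.40,.475,-.46,-.31,.035,.055)).items():
    P=X[(X[:,0]>b[0])&(X[:,0]<b[1])&(X[:,1]>b[2])&(X[:,1]<b[3])&(X[:,2]>b[4])&(X[:,2]<b[5])]
    f=np.polyfit(P[:,1],P[:,0],1); print(nm,len(P),"x=%.4f%+.4f*y"%(f[1],f[0]),"resid",np.std(P[:,0]-np.polyval(f,P[:,1])),"ends y",np.percentile(P[:,1],[.5,99.5]).round(4),"z",np.percentile(P[:,2],[50,95]).round(4))
E
```

```text
4.85 [ 0.5027 -0.2925  0.3099] [2.1   2.336 0.   ] [-0.8 -0.1  0.7]
tube_thick 0.77 (np.int64(283), np.int64(237)) [ 0.5145 -0.368   0.0445]
tube_thin 0.62 (np.int64(235), np.int64(230)) [ 0.4422 -0.368   0.0344]
rest 0.61 (np.int64(262), np.int64(230)) [ 0.4817 -0.3724  0.0073]
thick 953 x=0.4694-0.1155*y resid 0.00535095348373865 ends y [-0.4322 -0.3143] z [0.0436 0.0456]
thin 624 x=0.3816-0.1601*y resid 0.014369778779001426 ends y [-0.4447 -0.3299] z [0.0364 0.0386]
```

View pics/w2c.png

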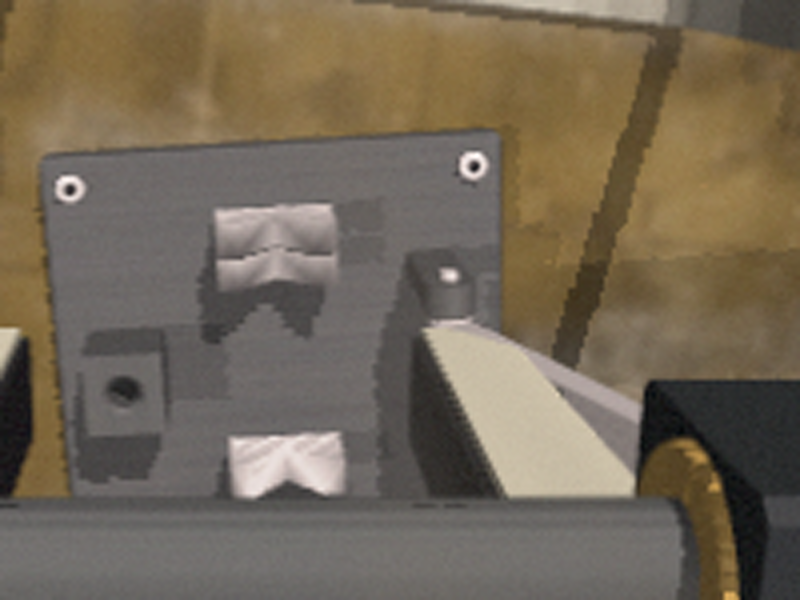

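View pics/w3.png

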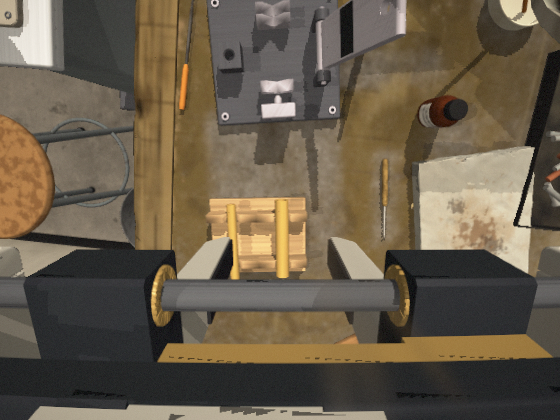

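w2c is sharp: boss hole at crop (124,391), notch 1 corners at (215,209) and (334,204), notch 2 corners at (229,437) and (341,433). w3 shows both tubes, the thick one on the right at (283,237) and the thin one at (235,230), with the boss hole at (231,54).

```bash
cat > fit2.py <<'E'
from h import *
from scipy.optimize import least_squares
z=np.load("w2.npz"); c=(z["K"],z["k1"],z["R"],z["t"]); z3=np.load("w3.npz"); c3=(z3["K"],z3["k1"],z3["R"],z3["t"])
M=np.array([[0,-60,44],[-62,-22,40],[-62,22,40],[-37,-22,40],[-37,22,40],[33,-22,40],[33,22,40]])/1e3
U=np.array([[124,390],[215,209],[334,204],[218,291],[338,283],[229,437],[341,433]])/4+[225,155]-.375
def tf(p,M): 
    a=p[2]; return np.c_[p[0]+np.cos(a)*M[:,0]-np.sin(a)*M[:,1],p[1]+np.sin(a)*M[:,0]+np.cos(a)*M[:,1],M[:,2]]
f=lambda p:np.r_[(proj(c,tf(p,M))-U).ravel(),(proj(c3,tf(p,M[:1]))-[231,54.5]).ravel()]
r=least_squares(f,[.49,-.12,-1.48],loss="soft_l1")
p=r.x; print("jig",p.round(4),np.degrees(p[2]),"\nres px",f(p).reshape(-1,2).round(1).tolist())
print("hole w2",at_z(c,U[0],.044).round(4),"w3",at_z(c3,(231,54.5),.044).round(4))
np.save("jig.npy",p); a=p[2]
for n in ["top0","scene0","w2","w3"]:
    X=np.load(n+".npz")["X"].reshape(-1,3); d=X[:,:2]-p[:2]
    J=np.c_[d@[np.cos(a),np.sin(a)],d@[-np.sin(a),np.cos(a)],X[:,2]]
    for nm,b in dict(stop=(.05,.11,-.04,.04,.055,.066),boss=(-.03,.03,-.085,-.035,.036,.05)).items():
        P=J[(J[:,0]>b[0])&(J[:,0]<b[1])&(J[:,1]>b[2])&(J[:,1]<b[3])&(J[:,2]>b[4])&(J[:,2]<b[5])]
        if len(P)>9: print(n,nm,len(P),np.percentile(P,[2,50,98],axis=0).round(3).tolist())
    for nm,b in dict(thick=(.49,.54,-.45,-.30,.040,.05),thin=(.42,.47,-.46,-.31,.033,.044)).items():
        P=X[(X[:,0]>b[0])&(X[:,0]<b[1])&(X[:,1]>b[2])&(X[:,1]<b[3])&(X[:,2]>b[4])&(X[:,2]<b[5])]
        if len(P)>9: 
            g=np.polyfit(P[:,1],P[:,0],1); print(n,nm,len(P),"ang",np.degrees(np.arctan(-g[0])).round(1),"x at -.375",np.polyval(g,-.375).round(4),"ends",np.percentile(P[:,1],[.5,99.5]).round(4),"z",np.percentile(P[:,2],[50,95]).round(4))
E
python3 fit2.py
```

```text
jig [ 0.4767 -0.1153 -1.3851] -79.36233890042693 
res px [[0.2, -0.4], [-0.6, 2.0], [-0.1, 0.8], [0.1, -2.1], [-0.1, -2.4], [1.0, 5.2], [1.8, 4.0], [-2.4, -2.4]]
hole w2 [ 0.4175 -0.127   0.044 ] w3 [ 0.421  -0.1289  0.044 ]
top0 stop 158 [[0.071, -0.02, 0.056], [0.08, 0.0, 0.06], [0.089, 0.021, 0.064]]
top0 boss 178 [[-0.011, -0.072, 0.038], [0.005, -0.058, 0.044], [0.02, -0.043, 0.048]]
top0 thick 397 ang 6.6 x at -.375 0.5163 ends [-0.4351 -0.3159] z [0.0445 0.0483]
top0 thin 438 ang 1.8 x at -.375 0.4433 ends [-0.4492 -0.3327] z [0.0371 0.0409]
scene0 stop 113 [[0.072, -0.026, 0.055], [0.082, -0.006, 0.058], [0.09, 0.015, 0.062]]
scene0 boss 141 [[-0.012, -0.079, 0.037], [0.006, -0.063, 0.042], [0.022, -0.049, 0.045]]
scene0 thick 355 ang 7.1 x at -.375 0.5107 ends [-0.4333 -0.3161] z [0.0437 0.0467]
scene0 thin 438 ang 3.1 x at -.375 0.4404 ends [-0.4502 -0.3324] z [0.0362 0.0395]
w2 boss 400 [[-0.013, -0.076, 0.037], [0.002, -0.061, 0.043], [0.018, -0.047, 0.045]]
w3 stop 466 [[0.07, -0.024, 0.057], [0.078, -0.003, 0.059], [0.086, 0.018, 0.061]]
w3 boss 599 [[-0.012, -0.075, 0.037], [0.004, -0.06, 0.043], [0.02, -0.046, 0.045]]
w3 thick 873 ang 7.0 x at -.375 0.5128 ends [-0.4323 -0.3143] z [0.0438 0.0456]
w3 thin 728 ang 5.8 x at -.375 0.4447 ends [-0.4455 -0.3299] z [0.036  0.0385]
```

The bright strips are the notches' front faces, seen obliquely. Their upper borders therefore lie at z = 14 mm (the base), so I'll refit with that.

```bash
sed -i 's/\[-62,-22,40\],\[-62,22,40\]/[-62,-22,14],[-62,22,14]/; s/\[33,-22,40\],\[33,22,40\]/[33,-22,14],[33,22,14]/' fit2.py; python3 fit2.py | grep -v thi; python3 - <<'E'
from h import *
p=np.load("jig.npy")
z3=np.load("w3.npz"); c3=(z3["K"],z3["k1"],z3["R"],z3["t"]); z=np.load("w2.npz"); c=(z["K"],z["k1"],z["R"],z["t"])
print("screws",[at_z(c,np.array(q)/4+[225,155]-.375,.016).round(4) for q in [(70,188),(473,165)]],[at_z(c3,q,.016).round(4) for q in [(225,116),(332,110)]])
E
```

```text
jig [ 0.4771 -0.1189 -1.4069] -80.6119165623759 
res px [[0.2, 1.1], [0.4, -0.0], [-0.7, -0.4], [0.6, -0.0], [0.5, 0.3], [0.5, 0.2], [-0.3, -0.3], [-2.3, -0.4]]
hole w2 [ 0.4175 -0.127   0.044 ] w3 [ 0.421  -0.1289  0.044 ]
top0 stop 158 [[0.068, -0.019, 0.056], [0.076, 0.002, 0.06], [0.085, 0.023, 0.064]]
top0 boss 178 [[-0.013, -0.072, 0.038], [0.002, -0.058, 0.044], [0.018, -0.043, 0.048]]
scene0 stop 113 [[0.068, -0.024, 0.055], [0.078, -0.004, 0.058], [0.086, 0.017, 0.062]]
scene0 boss 141 [[-0.014, -0.079, 0.037], [0.003, -0.063, 0.042], [0.019, -0.049, 0.045]]
w2 boss 400 [[-0.016, -0.076, 0.037], [-0.001, -0.061, 0.043], [0.016, -0.046, 0.045]]
w3 stop 466 [[0.067, -0.022, 0.057], [0.075, -0.001, 0.059], [0.083, 0.02, 0.061]]
w3 boss 599 [[-0.014, -0.075, 0.037], [0.001, -0.06, 0.043], [0.017, -0.045, 0.045]]
screws [array([ 0.3887, -0.0586,  0.016 ]), array([ 0.5404, -0.0336,  0.016 ])] [array([ 0.4134, -0.205 ,  0.016 ]), array([ 0.5648, -0.1807,  0.016 ])]
```

Jig fit is now under 1 px: origin (0.478,-0.119), x axis at -80.6°. The thick tube's middle is at (0.513,-0.374), axis z about 0.036, normal yaw 7°. I'll grasp tilted 25° about the tube so the gripper body clears the open leaf.

```bash
python3 - <<'E'
from h import *
m=np.array([.513,-.374,.036]); z=Rt(7,25)[:,2]; print(z)
for back in (.09,.002): print(back,delta(m-back*z,7,25))
E
```

```text
[ 0.41946813  0.05150421 -0.90630779]
0.09 [-0.0823, -0.0365, 0.1924, -0.4359, 0.0038, -0.0157]
0.002 [-0.0817, 0.0007, 0.2722, -0.4359, 0.0038, -0.0157]
```

Request:
{"op": "move_arm", "data": {"deltas": [-0.03,-0.01,0.05,-0.15,0,-0.005,0.345,-0.06,-0.025,0.1,-0.3,0,-0.01,0.345,-0.082,-0.036,0.15,-0.436,0.004,-0.016,0.345,-0.082,-0.036,0.192,-0.436,0.004,-0.016,0.345,-0.082,-0.036,0.192,-0.436,0.004,-0.016,0.345,-0.082,-0.023,0.222,-0.436,0.004,-0.016,0.345,-0.082,-0.009,0.252,-0.436,0.004,-0.016,0.345,-0.082,0.001,0.272,-0.436,0.004,-0.016,0.345,-0.082,0.001,0.272,-0.436,0.004,-0.016,0.345,-0.082,0.001,0.272,-0.436,0.004,-0.016,0.345], "squeeze": 30}}

```text
t: 6.3
tool_pos: [0.5136, -0.3758, 0.0403]
orientation: [1.863, 2.108, 0.467]
force: [0.2, -0.0, 0.6]
opening: 0.0318
gripper_force: 0.0
```

```bash
python3 - <<'E'
from h import *
s=robot.read_state(); z=Rt(7,25)[:,2]; R=Ro.from_rotvec(s["orientation"]).as_matrix()
print(s["t"],s["opening"],s["force"],s["tool_pos"],(R.T@(np.array([.513,-.374,.036])-s["tool_pos"])).round(4), R[:,2])
c=cam("wrist"); im,D=robot.read_camera("wrist"); cv2.imwrite("pics/w4.png",im[150:330,150:420,::-1].repeat(2,0).repeat(2,1))
E
```

```text
6.3 0.03181648462124905 [ 0.15159508 -0.0062507   0.59894885] [ 0.51355115 -0.37583478  0.04029243] [ 0.0019 -0.0021  0.0037] [ 0.42092717  0.04985849 -0.90572316]
```

View pics/w4.png

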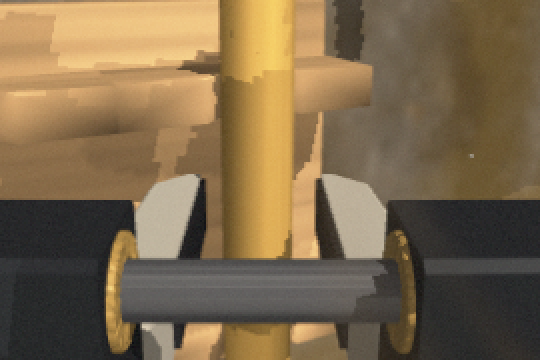

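The fingers straddle the thick tube: it spans columns 220–293 in the crop, between pads at 205 and 317. Closing and lifting.

Request:
{"op": "move_arm", "data": {"deltas": [0,0,0,0,0,0,0,0,0,0,0,0,0,0,0,0,0,0,0,0,0,0,0,0,0,0,0,0,0,0,0,0,0,0,0,0,0.012,-0.027,0,0,0,0,0,0.03,-0.063,0,0,0,0,0,0.042,-0.091,0,0,0,0,0,0.042,-0.091,0,0,0,0], "squeeze": 35}}

```text
t: 7.48
tool_pos: [0.5125, -0.3767, 0.1407]
orientation: [1.863, 2.105, 0.465]
force: [-0.6, -0.2, -1.1]
opening: 0.0189
gripper_force: 35.0
```

```bash
cat > d.py <<'E'
from h import *
s=robot.read_state(); print(s["tool_pos"].round(4),s["opening"],s["gripper_force"],s["force"])
R=Ro.from_rotvec(s["orientation"]).as_matrix(); print("axis",R[:,0].round(4), "tilt z",R[:,2].round(3))
p=np.load("jig.npy"); p[0]+=.001; a=p[2]; np.save("jig2.npy",p)
J=np.c_[[np.cos(a),np.sin(a),0],[-np.sin(a),np.cos(a),0],[0,0,1]]; o=np.r_[p[:2],0]
yaw=np.degrees(a)+90; Z=Rt(yaw,25)
for x,y,h in [(-17,0,80),(-17,0,42),(5,0,42)]:
    c=o+J@(np.array([x,y,h])/1e3)          # tube centre wanted
    tcp=c-Z@np.array([.0019,0,.0037]); print((x,y,h),tcp.round(4),delta(tcp,yaw,25))
E
python3 d.py
```

```text
[ 0.5125 -0.3767  0.1407] 0.018945135423832263 34.999802112579346 [-0.55328561 -0.16203591 -1.08405663]
axis [-0.1209  0.9927 -0.0039] tilt z [ 0.422  0.048 -0.906]
(-17, 0, 80) [ 0.4741 -0.1043  0.0834] [0.2753, -0.0286, 0.0488, 0.0017, 0.0216, -0.0371]
(-17, 0, 42) [ 0.4741 -0.1043  0.0454] [0.2754, -0.0447, 0.0832, 0.0017, 0.0216, -0.0371]
(5, 0, 42) [ 0.4777 -0.126   0.0454] [0.2535, -0.0439, 0.0837, 0.0017, 0.0216, -0.0371]
```

Request:
{"op": "move_arm", "data": {"deltas": [0.04,-0.02,0,0,0.01,-0.02,0,0.1,-0.025,0,0,0.0216,-0.037,0,0.16,-0.02,0,0,0.0216,-0.037,0,0.22,-0.01,-0.005,0,0.0216,-0.037,0,0.26,-0.004,-0.006,0,0.0216,-0.037,0,0.275,-0.004,-0.006,0,0.0216,-0.037,0,0.275,-0.016,0.02,0,0.0216,-0.037,0,0.275,-0.028,0.048,0,0.0216,-0.037,0,0.275,-0.028,0.048,0,0.0216,-0.037,0,0.275,-0.028,0.048,0,0.0216,-0.037,0]}}

```text
t: 8.72
tool_pos: [0.4731, -0.1028, 0.0825]
orientation: [1.828, 2.153, 0.481]
force: [0.5, 0.2, -0.6]
opening: 0.0191
gripper_force: 35.0
```

```bash
python3 d.py; python3 - <<'E'
from h import *
im,D=robot.read_camera("wrist"); cv2.imwrite("pics/w5.png",im[:,:,::-1]); c=cam("wrist"); np.savez("w5.npz",im=im,X=cloud(c,D),K=c[0],k1=c[1],R=c[2],t=c[3])
E
```

```text
[ 0.4731 -0.1028  0.0825] 0.019124325523700414 34.99980032444 [ 0.48842891  0.15876593 -0.59627471]
axis [-0.163   0.9866  0.0051] tilt z [ 0.415  0.073 -0.907]
(-17, 0, 80) [ 0.4741 -0.1043  0.0834] [-0.0016, 0.001, -0.0005, -0.001, -0.0046, -0.0022]
(-17, 0, 42) [ 0.4741 -0.1043  0.0454] [-0.0018, -0.015, 0.034, -0.001, -0.0046, -0.0022]
(5, 0, 42) [ 0.4777 -0.126   0.0454] [-0.0238, -0.0149, 0.0339, -0.001, -0.0046, -0.0022]
```

View pics/w5.png

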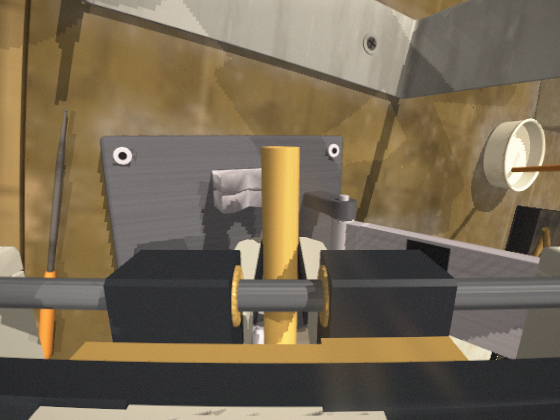

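The tube hangs over the V-notches: its free end is at (281,150), the notch at (235,190), and the open leaf at the right. Lowering until contact.

Request:
{"op": "move_arm", "data": {"deltas": [-0.001,-0.007,0.016,0,-0.005,0,0,-0.002,-0.014,0.031,0,-0.005,0,0,-0.002,-0.014,0.031,0,-0.005,0,0,-0.002,-0.014,0.031,0,-0.005,0,0]}}

```text
t: 9.28
tool_pos: [0.4749, -0.105, 0.05]
orientation: [1.825, 2.148, 0.476]
force: [0.3, -0.5, -1.2]
opening: 0.0192
gripper_force: 35.0
```

```bash
python3 d.py
```

```text
[ 0.4749 -0.105   0.05  ] 0.01915888374873979 34.99976456165314 [ 0.32304466 -0.53275562 -1.20502516]
axis [-0.161   0.987  -0.0011] tilt z [ 0.418  0.067 -0.906]
(-17, 0, 80) [ 0.4741 -0.1043  0.0834] [0.0008, 0.0136, -0.0305, 0.0011, 0.0019, -0.0015]
(-17, 0, 42) [ 0.4741 -0.1043  0.0454] [0.0009, -0.0025, 0.0039, 0.0011, 0.0019, -0.0015]
(5, 0, 42) [ 0.4777 -0.126   0.0454] [-0.0211, -0.0025, 0.004, 0.0011, 0.0019, -0.0015]
```

Request:
{"op": "move_arm", "data": {"deltas": [0,-0.002,0.0035,0,0,0,0,0,-0.0025,0.0055,0,0,0,0,0,-0.0025,0.0055,0,0,0,0]}}

```text
t: 9.65
tool_pos: [0.4745, -0.1048, 0.0435]
orientation: [1.825, 2.149, 0.476]
force: [-8.8, 0.9, 10.2]
opening: 0.0189
gripper_force: 35.0
```

```bash
python3 d.py | head -3
```

```text
[ 0.4745 -0.1048  0.0435] 0.018863568621104523 35.00331401824951 [-8.80963261  0.91048266 10.21222381]
axis [-1.617e-01  9.868e-01 -7.000e-04] tilt z [ 0.417  0.068 -0.906]
(-17, 0, 80) [ 0.4741 -0.1043  0.0834] [0.0005, 0.0166, -0.0363, 0.0002, 0.0012, -0.001]
```

Request:
{"op": "move_arm", "data": {"deltas": [0,-0.001,-0.0005,0,0,0,0,-0.007,-0.001,-0.001,0,0,0,0,-0.014,-0.001,-0.001,0,0,0,0,-0.014,-0.001,-0.001,0,0,0,0]}}

```text
t: 10.15
tool_pos: [0.4756, -0.1197, 0.0434]
orientation: [1.827, 2.147, 0.475]
force: [2.0, -1.5, 0.5]
opening: 0.0193
gripper_force: 35.0
```

```bash
python3 d.py
```

```text
[ 0.4756 -0.1197  0.0434] 0.019303178324728457 35.00188708305359 [ 2.03353525 -1.48192747  0.49768307]
axis [-0.16    0.9871 -0.0012] tilt z [ 0.418  0.067 -0.906]
(-17, 0, 80) [ 0.4741 -0.1043  0.0834] [0.0155, 0.0178, -0.0358, 0.0005, 0.0024, -0.0023]
(-17, 0, 42) [ 0.4741 -0.1043  0.0454] [0.0155, 0.0017, -0.0013, 0.0005, 0.0024, -0.0023]
(5, 0, 42) [ 0.4777 -0.126   0.0454] [-0.0065, 0.0018, -0.0013, 0.0005, 0.0024, -0.0023]
```

Request:
{"op": "move_arm", "data": {"deltas": [-0.004,0,0,0,0,0,0,-0.008,0,0,0,0,0,0,-0.009,0,0,0,0,0,0,-0.009,0,0,0,0,0,0]}}

```text
t: 10.65
tool_pos: [0.4768, -0.1268, 0.0432]
orientation: [1.827, 2.15, 0.478]
force: [1.0, 6.9, 5.4]
opening: 0.0188
gripper_force: 35.0
```

```bash
python3 d.py
```

```text
[ 0.4768 -0.1268  0.0432] 0.01877591975254869 35.01014292240143 [1.02563105 6.85332745 5.44228866]
axis [-0.1617  0.9868  0.0014] tilt z [ 0.417  0.07  -0.906]
(-17, 0, 80) [ 0.4741 -0.1043  0.0834] [0.0227, 0.0179, -0.0359, 0.0002, -0.0007, -0.0019]
(-17, 0, 42) [ 0.4741 -0.1043  0.0454] [0.0226, 0.0018, -0.0014, 0.0002, -0.0007, -0.0019]
(5, 0, 42) [ 0.4777 -0.126   0.0454] [0.0006, 0.0018, -0.0015, 0.0002, -0.0007, -0.0019]
```

Request:
{"op": "move_arm", "data": {"deltas": [-0.003,0,0,0,0,0,0,-0.003,-0.0005,0.001,0,0,0,0,-0.003,-0.0005,0.001,0,0,0,0]}}

```text
t: 11.02
tool_pos: [0.4772, -0.127, 0.0428]
orientation: [1.827, 2.154, 0.484]
force: [-10.7, 23.1, 27.7]
opening: 0.0191
gripper_force: 35.0
```

Request:
{"op": "move_arm", "data": {"deltas": [0,0,0,0,0,0,0.33,0,0,0,0,0,0,0.33,0,0,0,0,0,0,0.33,0,0,-0.02,0,0,0,0.33,0,0,-0.06,0,0,0,0.33,0,0,-0.1,0,0,0,0.33,0.05,-0.02,-0.14,0,0,0,0.33,0.06,-0.02,-0.16,0,0,0,0.33,0.06,-0.02,-0.16,0,0,0,0.33,0.06,-0.02,-0.16,0,0,0,0.33,0.06,-0.02,-0.16,0,0,0,0.33]}}

```text
t: 12.4
tool_pos: [0.3952, -0.0913, 0.1771]
orientation: [1.833, 2.16, 0.474]
force: [0.2, 0.1, 0.5]
opening: 0.0305
gripper_force: 0.0
```

```bash
python3 - <<'E'
from h import *
s=robot.read_state(); print(s["t"],s["tool_pos"].round(4),s["orientation"].round(3))
c=cam("wrist"); im,D=robot.read_camera("wrist"); X=cloud(c,D); np.savez("w6.npz",im=im,X=X); cv2.imwrite("pics/w6.png",im[:,:,::-1])
tim,tD=robot.read_camera("top"); T=cloud(cam("top"),tD)
p=np.load("jig2.npy"); a=p[2]
def tj(X):
    X=X.reshape(-1,3); d=X[:,:2]-p[:2]; return np.c_[d@[np.cos(a),np.sin(a)],d@[-np.sin(a),np.cos(a)],X[:,2]]
for n,Y in [("w",X),("top",T)]:
    J=tj(Y); k=(abs(J[:,1])<.006)&(J[:,0]>-.1)&(J[:,0]<.064)&(J[:,2]>.043)&(J[:,2]<.058); P=J[k]
    if len(P)>9: print(n,len(P),"x",np.percentile(P[:,0],[1,99]).round(4),"y",np.median(P[:,1]).round(4),"z",np.percentile(P[:,2],[50,95]).round(4))
    k=(abs(J[:,0])<.03)&(J[:,1]>.05)&(J[:,1]<.13)&(J[:,2]>.08)&(J[:,2]<.2); P=J[k]
    if len(P)>9: f=np.polyfit(P[:,2],P[:,1],1); print(" leaf lean",np.arctan(f[0]),"y at z .18",np.polyval(f,.18), "zmax",np.percentile(P[:,2],99))
k=(T[...,0]>.55)&(T[...,0]<.8)&(T[...,1]>-.3)&(T[...,1]<.1)&(T[...,2]>.2); P=T[k]
for y0 in np.arange(-.3,.1,.05):
    Q=P[(P[:,1]>=y0)&(P[:,1]<y0+.05)]; 
    if len(Q): print(round(y0,2),"minx",Q[:,0].min().round(3),"minz",Q[:,2].min().round(3))
E
```

```text
12.4 [ 0.3952 -0.0913  0.1771] [1.833 2.16  0.474]
w 764 x [-0.0542  0.0422] y -0.0013 z [0.0476 0.0489]
 leaf lean 0.3845584871862514 y at z .18 0.10447576469601111 zmax 0.18335478833932603
top 283 x [-0.0515  0.0628] y -0.0002 z [0.049  0.0524]
 leaf lean 0.39555426044991854 y at z .18 0.1071804722846949 zmax 0.18630051629306452
-0.15 minx 0.705 minz 0.2
-0.1 minx 0.693 minz 0.2
-0.05 minx 0.684 minz 0.374
-0.0 minx 0.618 minz 0.201
0.05 minx 0.618 minz 0.2
```

View pics/w6.png

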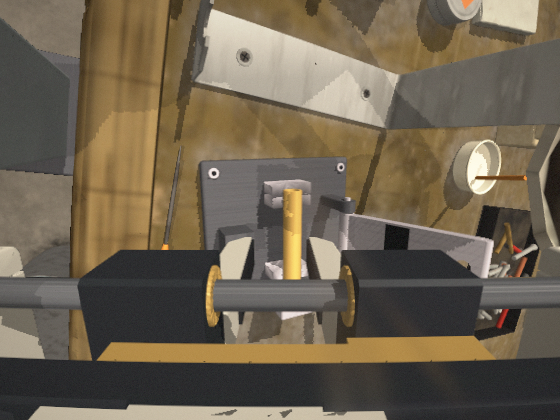

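The thick tube lies in both notches: it spans (292,190) to (290,280) in the picture, and the cloud gives y≈0, top z≈0.049, far end x≈-54 mm, all matching home. The leaf leans back about 0.385 rad (joint ≈1.95). Next I hook the closed fingers behind it with the body turned along jig x, clear of the hood.

```bash
cat > e.py <<'E'
from h import *
p=np.load("jig2.npy"); a=p[2]
J=np.c_[[np.cos(a),np.sin(a),0],[-np.sin(a),np.cos(a),0],[0,0,1]]; o=np.r_[p[:2],0]
if __name__=="__main__":
    s=robot.read_state()
    for x,y,h in [(0,-50,300),(0,60,300),(0,137,300),(0,137,165),(0,38,165)]:
        t=o+J@(np.array([x,y,h])/1e3); print((x,y,h),t.round(3),delta(t,np.degrees(a)+180,0,s))
E
python3 e.py
```

```text
(0, -50, 300) [ 0.429 -0.127  0.3  ] [-0.0401, 0.0757, -0.1008, 0.3398, 0.3289, -1.5453]
(0, 60, 300) [ 0.537 -0.109  0.3  ] [-0.0402, 0.1759, -0.0553, 0.3398, 0.3289, -1.5453]
(0, 137, 300) [ 0.613 -0.097  0.3  ] [-0.0403, 0.246, -0.0234, 0.3398, 0.3289, -1.5453]
(0, 137, 165) [ 0.613 -0.097  0.165] [-0.0412, 0.1902, 0.0995, 0.3398, 0.3289, -1.5453]
(0, 38, 165) [ 0.516 -0.113  0.165] [-0.0411, 0.1, 0.0586, 0.3398, 0.3289, -1.5453]
```

Request:
{"op": "move_arm", "data": {"deltas": [-0.02,0.03,-0.05,0.04,0.04,-0.18,0,-0.04,0.075,-0.1,0.08,0.08,-0.36,0,-0.04,0.075,-0.1,0.12,0.12,-0.54,0,-0.04,0.075,-0.1,0.16,0.155,-0.72,0,-0.04,0.075,-0.1,0.2,0.19,-0.9,0,-0.04,0.075,-0.1,0.24,0.23,-1.08,0,-0.04,0.075,-0.1,0.28,0.27,-1.26,0,-0.04,0.11,-0.085,0.32,0.31,-1.44,0,-0.04,0.165,-0.06,0.34,0.329,-1.545,0,-0.04,0.22,-0.035,0.34,0.329,-1.545,0,-0.04,0.246,-0.0234,0.34,0.329,-1.545,0,-0.04,0.246,-0.0234,0.34,0.329,-1.545,0]}}

```text
t: 14.0
tool_pos: [0.6144, -0.0954, 0.2983]
orientation: [0.259, -3.129, -0.002]
force: [-0.2, -1.6, 0.3]
opening: 0.0006
gripper_force: 0.0
```

```bash
python3 e.py; python3 - <<'E'
from h import *
s=robot.read_state(); print(s["tool_pos"],s["force"],s["opening"],s["q"].round(2))
im,D=robot.read_camera("scene"); cv2.imwrite("pics/s7.png",cv2.resize(im[80:300,180:440,::-1],None,fx=3,fy=2.7))
E
```

```text
(0, -50, 300) [ 0.429 -0.127  0.3  ] [0.1883, -0.0006, -0.0013, 0.0013, -0.0022, 0.0015]
(0, 60, 300) [ 0.537 -0.109  0.3  ] [0.0783, -0.0008, -0.0015, 0.0013, -0.0022, 0.0015]
(0, 137, 300) [ 0.613 -0.097  0.3  ] [0.0013, -0.0009, -0.0017, 0.0013, -0.0022, 0.0015]
(0, 137, 165) [ 0.613 -0.097  0.165] [0.001, -0.0011, 0.1333, 0.0013, -0.0022, 0.0015]
(0, 38, 165) [ 0.516 -0.113  0.165] [0.1, -0.0009, 0.1335, 0.0013, -0.0022, 0.0015]
[ 0.61443257 -0.09544134  0.29831664] [-0.22108858 -1.60619565  0.26537964] 0.0005851898951886026 [-0.24  0.17  1.32  0.    1.65 -1.97]
```

View pics/s7.png

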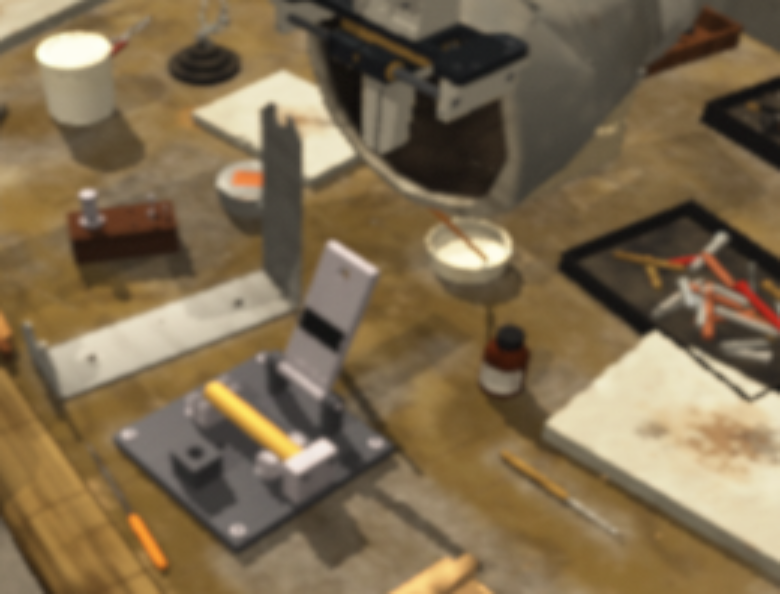

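The tube is seated against the stop (tube at (255,420) in the crop). The leaf stands open at (330,320), with the gripper above and behind it. Now descend and pull the leaf over.

Request:
{"op": "move_arm", "data": {"deltas": [0,0,0.05,0,0,0,0,0,0,0.1,0,0,0,0,0,0,0.133,0,0,0,0,0,0,0.133,0,0,0,0,0.02,0,0.133,0,0,0,0,0.04,0,0.133,0,0,0,0,0.06,0,0.133,0,0,0,0,0.08,0,0.133,0,0,0,0,0.1,0,0.133,0,0,0,0,0.105,0,0.133,0,0,0,0,0.1,0,0.1,0,0,0,0,0.09,0,0.04,0,0,0,0]}}

```text
t: 15.55
tool_pos: [0.5233, -0.1105, 0.2602]
orientation: [0.256, -3.128, -0.002]
force: [1.6, 0.4, 0.1]
opening: 0.0005
gripper_force: 0.0
```

```bash
cat > g.py <<'E'
from e import *
import sys
s=robot.read_state(); print(s["t"],s["tool_pos"].round(4),s["force"].round(1))
im,D=robot.read_camera("top"); T=cloud(cam("top"),D).reshape(-1,3); Jp=(T-o)@J
k=(abs(Jp[:,0])<.02)&(Jp[:,1]>-.08)&(Jp[:,1]<.14)&(Jp[:,2]>.045)&(Jp[:,2]<.2); P=Jp[k]
for y in np.arange(-.08,.12,.02):
    Q=P[(P[:,1]>=y)&(P[:,1]<y+.02)]
    if len(Q): print(round(y+.01,2),len(Q),np.median(Q[:,2]).round(3))
E
python3 g.py
```

```text
15.55 [ 0.5233 -0.1105  0.2602] [1.6 0.4 0.1]
-0.07 32 0.046
-0.05 28 0.046
-0.01 158 0.174
0.01 163 0.154
0.03 137 0.12
0.05 41 0.097
0.07 1 0.056
```

```bash
python3 - <<'E'
from e import *
s=robot.read_state()
for t in [(.47,-.05,.3),(.44,.218,.25)]: print(delta(t,np.degrees(a)+180,0,s))
E
```

```text
[0.047, 0.0699, -0.029, -0.0049, 0.0106, -0.0002]
[0.0335, 0.3394, 0.0198, -0.0049, 0.0106, -0.0002]
```

Request:
{"op": "move_arm", "data": {"deltas": [0.02,0.02,-0.03,0,0,0,0.4,0.047,0.07,-0.03,0,0.01,0,0.4,0.045,0.13,-0.03,0,0.01,0,0.4,0.042,0.19,-0.03,0,0.01,0,0.4,0.038,0.25,-0.03,0,0.01,0,0.4,0.035,0.31,-0.005,0,0.01,0,0.4,0.033,0.34,0.02,0,0.01,0,0.4,0.033,0.34,0.02,0,0.01,0,0.4,0.033,0.34,0.02,0,0.01,0,0.4,0.033,0.34,0.02,0,0.01,0,0.4]}}

```text
t: 16.85
tool_pos: [0.4375, 0.2186, 0.242]
orientation: [0.254, -3.124, 0.0]
force: [-0.3, -1.4, 0.5]
opening: 0.0372
gripper_force: 0.0
```

```bash
python3 c.py w8 pin block; python3 g.py; python3 - <<'E'
from h import *
z=np.load("w8.npz"); X=z["X"].reshape(-1,3)
P=X[(abs(X[:,0]-.491)<.025)&(abs(X[:,1]-.218)<.025)&(X[:,2]>.074)&(X[:,2]<.09)]
print("knob top",len(P),np.percentile(P,[2,50,98],axis=0).round(4).tolist())
P=X[(abs(X[:,0]-.491)<.025)&(abs(X[:,1]-.218)<.025)&(X[:,2]>.042)&(X[:,2]<.050)]
print("flange",len(P),np.percentile(P,[2,50,98],axis=0).round(4).tolist() if len(P) else "")
cv2.imwrite("pics/w8c.png",cv2.resize(z["im"][120:300,180:380,::-1],None,fx=3,fy=3))
E
```

```text
16.85 [0.4375 0.2186 0.242 ] [ 0.254 -3.124  0.   ] [-0.3 -1.4  0.5]
pin 0.54 (np.int64(275), np.int64(241)) [0.483  0.2217 0.0781]
block 0.96 (np.int64(268), np.int64(241)) [0.4963 0.2145 0.0435]
block 0.51 (np.int64(10), np.int64(192)) [ 0.4815 -0.0969  0.0579]
17.0 [0.4371 0.2187 0.2413] [0.7 0.2 0.3]
-0.07 136 0.059
-0.05 149 0.06
-0.03 160 0.06
-0.01 163 0.06
0.01 157 0.06
0.03 162 0.061
0.05 158 0.061
0.07 67 0.062
knob top 165 [[0.4822, 0.2149, 0.0746], [0.4888, 0.222, 0.0787], [0.4968, 0.2292, 0.0802]]
flange 87 [[0.4796, 0.212, 0.042], [0.4837, 0.2208, 0.0432], [0.4953, 0.2323, 0.0476]]
```

View pics/w8c.png

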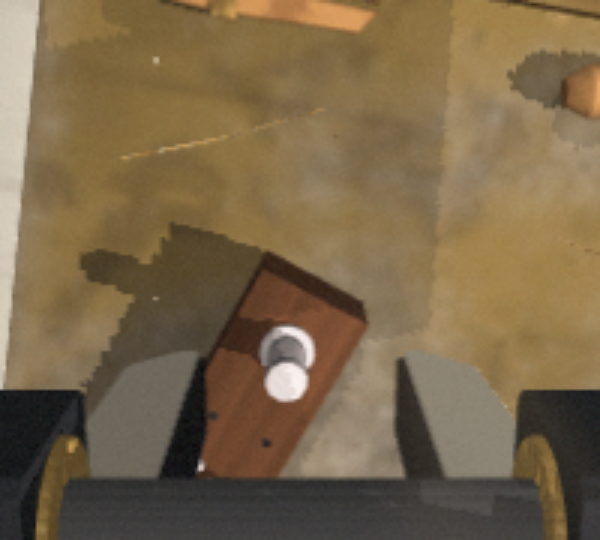

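The leaf has settled shut: z = 0.060 everywhere. The pin stands in the block with its knob at crop (287,380), which gives (0.4895,0.222), top z 0.080. The open fingers are at 205 and 400. Go down over it.

```bash
python3 - <<'E'
from e import *
s=robot.read_state()
for t in [(.4895,.222,.12),(.4895,.222,.062)]: print(delta(t,np.degrees(a)+180,0,s))
E
```

```text
[-0.0535, -0.0054, 0.1206, 0.0004, -0.0091, -0.0012]
[-0.054, -0.0054, 0.1786, 0.0004, -0.0091, -0.0012]
```

Request:
{"op": "move_arm", "data": {"deltas": [-0.03,-0.003,0.04,0,-0.009,0,0.4,-0.0537,-0.0054,0.08,0,-0.009,0,0.4,-0.0537,-0.0054,0.12,0,-0.009,0,0.4,-0.0537,-0.0054,0.12,0,-0.009,0,0.4,-0.054,-0.0054,0.14,0,-0.009,0,0.4,-0.054,-0.0054,0.16,0,-0.009,0,0.4,-0.054,-0.0054,0.177,0,-0.009,0,0.4,-0.054,-0.0054,0.177,0,-0.009,0,0.4,-0.054,-0.0054,0.177,0,-0.009,0,0.4]}}

```text
t: 18.18
tool_pos: [0.4895, 0.2228, 0.064]
orientation: [-0.257, 3.131, 0.001]
force: [-0.4, 0.1, -0.1]
opening: 0.0371
gripper_force: 0.0
```

```bash
python3 - <<'E'
from e import *
s=robot.read_state(); print(s["t"],s["tool_pos"],s["force"],s["opening"]); print(delta((.4895,.222,.062),np.degrees(a)+180,0,s))
E
```

```text
18.175 [0.48950859 0.22282963 0.06402628] [-0.42515519  0.09586736 -0.1111691 ] 0.0370828412471603
[0.0001, -0.0008, 0.002, 0.0005, 0.0002, 0.0001]
```

Request:
{"op": "move_arm", "data": {"deltas": [0,0,0.001,0,0,0,0,0,0,0.001,0,0,0,0,0,0,0.001,0,0,0,0,0,0,0.001,0,0,0,0,0,0,0.001,0,0,0,0,0,0,-0.02,0,0,0,0,0,0,-0.05,0,0,0,0,0,0,-0.1,0,0,0,0,0,0,-0.15,0,0,0,0,0,0,-0.17,0,0,0,0,0,0,-0.17,0,0,0,0], "squeeze": 55}}

```text
t: 19.55
tool_pos: [0.4897, 0.2228, 0.2336]
orientation: [-0.257, 3.13, 0.001]
force: [0.7, 0.2, -1.4]
opening: 0.0151
gripper_force: 54.9
```

```bash
python3 - <<'E'
from e import *
s=robot.read_state(); print(s["t"],s["tool_pos"],s["force"],s["opening"])
h=o+J@np.array([0,-.06,.06]); print("hole",h)
for dx,z in [(0,.25),(-.045,.25)]: print(delta(h*[1,1,0]+[dx,0,z],np.degrees(a)+180,0,s))
c=cam("top"); im,D=robot.read_camera("top"); T=cloud(c,D); print("pin",robot.recognise("top","pin")[:1])
uv=proj(c,h)[0]; print(uv); cv2.imwrite("pics/t9.png",cv2.resize(im[200:290,250:370,::-1],None,fx=5,fy=5,interpolation=cv2.INTER_CUBIC))
E
```

```text
19.55 [0.48966235 0.22280571 0.23357328] [ 0.66102219  0.20566313 -1.4270575 ] 0.015126099917857638
hole [ 0.41893548 -0.12869668  0.06      ]
[0.1271, -0.3352, -0.0167, 0.0006, 0.0009, 0.0001]
[0.1715, -0.3279, -0.0168, 0.0006, 0.0009, 0.0001]
pin [{'uv': [182.0, 301.9], 'confidence': 0.65}]
[313.24398077 270.09343457]
```

Request:
{"op": "move_arm", "data": {"deltas": [0.02,-0.05,-0.017,0,0,0,0,0.05,-0.11,-0.017,0,0,0,0,0.08,-0.17,-0.017,0,0,0,0,0.12,-0.22,-0.017,0,0,0,0,0.15,-0.28,-0.017,0,0,0,0,0.17,-0.328,-0.017,0,0,0,0,0.17,-0.328,-0.017,0,0,0,0,0.17,-0.328,-0.017,0,0,0,0,0.17,-0.328,-0.017,0,0,0,0]}}

```text
t: 20.78
tool_pos: [0.3749, -0.1273, 0.249]
orientation: [0.26, -3.128, -0.002]
force: [0.2, 0.3, -1.6]
opening: 0.0153
gripper_force: 54.9
```

```bash
python3 c.py w10 leaf_hole pin; python3 - <<'E'
from h import *
z=np.load("w10.npz"); cv2.imwrite("pics/w10c.png",cv2.resize(z["im"][130:290,190:370,::-1],None,fx=4,fy=3.75,interpolation=cv2.INTER_CUBIC))
from e import *
c=(z["K"],z["k1"],z["R"],z["t"]); print("expected hole px",proj(c,o+J@np.array([0,-.06,.06])))
E
```

```text
20.775 [ 0.3749 -0.1273  0.249 ] [ 2.600e-01 -3.128e+00 -2.000e-03] [ 0.2  0.3 -1.6]
leaf_hole 0.71 (np.int64(271), np.int64(225)) [ 0.4237 -0.1297  0.0166]
pin 0.61 (np.int64(277), np.int64(257)) [ 0.3681 -0.1289  0.2612]
expected hole px [[271.48146534 231.53311893]]
```

View pics/w10c.png

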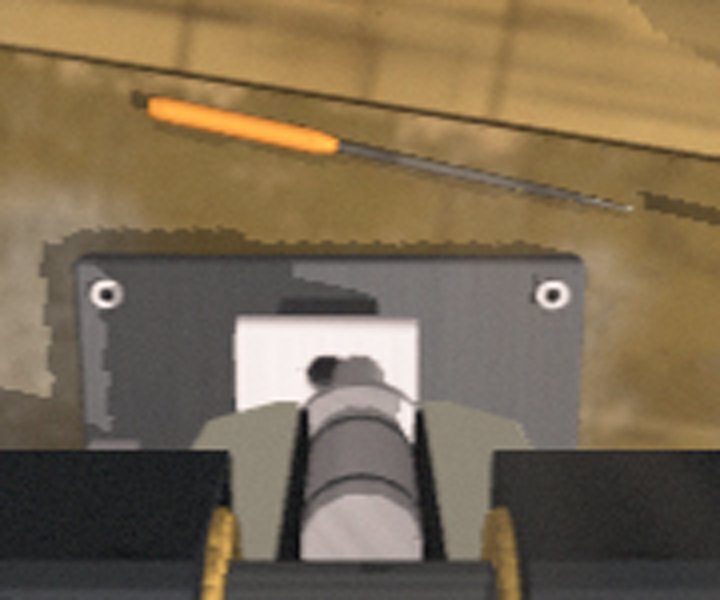

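The picture shows the leaf hole at about crop (327,371), which is pixel (271.4,228.7). The pin shank tip is near crop (361,362). I'll compare both with predictions.

```bash
python3 - <<'E'
from e import *
z=np.load("w10.npz"); c=(z["K"],z["k1"],z["R"],z["t"])
h=at_z(c,(271.4,228.7),.060); print("hole meas",h.round(4),"in jig",((h-o)@J).round(4))
P=np.array([.3749,-.1273,.249])
for d in (-.062,-.022,.018): 
    u=proj(c,P+[0,0,d])[0]; print(d,"crop",((u-[190,130]+.375)*[4,3.75]).round(0))
g=cv2.cvtColor(z["im"],cv2.COLOR_RGB2GRAY)[222:236,262:292]; print(g)
print(np.r_[[(at_z(c,(190+x/4-.4,130+y/3.75-.4),.06)-o)@J for x,y in [(235,320),(419,320),(327,326)]]].round(4))
E
```

```text
hole meas [ 0.4155 -0.1294  0.06  ] in jig [ 0.0001 -0.0635  0.06  ]
-0.062 crop [355. 368.]
-0.022 crop [354. 438.]
0.018 crop [353. 544.]
[[241 243 244 242 241 243 243 240 240 242 243 242 240 241 242 242 242 239
  241 242 242 242 242 242 242 242 240 239 241 242]
 [241 243 243 241 242 243 243 239 242 242 244 243 243 242 242 242 242 239
  242 241 241 241 242 241 244 242 238 239 240 241]
 [241 243 244 241 241 243 238 231 222 212 215 214 226 238 242 222 213 220
  221 224 235 242 242 241 243 242 240 239 240 241]
 [241 242 243 242 240 238 197 114  74  75  75  87 154 176 187 153 123 127
  131 128 177 231 242 241 242 242 239 240 240 240]
 [242 242 243 241 240 202 105  47  43  45  42  47  75 103 117 117 116 115
  114 115 130 161 214 236 242 241 239 239 239 240]
 [242 243 242 240 224 144  49  38  45  43  42  51  92 107 109 115 116 115
  113 115 123 136 185 232 243 240 239 238 241 241]
 [241 242 226 231 188  80  46  40  40  45  44  70  98 110 112 114 112 114
  117 118 122 130 148 198 236 242 238 239 240 241]
 [241 242 241 241 178  58  53  42  45  42  51  83 104 110 113 115 114 115
  115 118 1
[... 172 characters left out ...]
42 243 241 208 127  65  60  64  70  75  93 108 110 113 116 114 113
  116 115 114 117 134 147 224 241 238 238 240 242]
 [242 242 243 240 224 177 122  92  78  73  85 112 116 117 117 115 112 113
  113 116 115 112 114 119 150 206 233 237 239 241]
 [242 242 243 241 237 215 165 122 112 110 113 116 137 142 152 156 163 164
  166 163 157 150 139 127 117 128 156 208 234 240]
 [241 242 243 242 237 232 202 141 110 112 130 160 172 173 174 172 174 172
  169 168 167 164 163 165 157 138 131 138 184 232]
 [242 242 242 241 241 216 149 115 129 156 167 171 173 173 174 174 174 175
  172 171 171 169 165 168 165 167 157 145 144 185]]
[[ 0.0272 -0.0805  0.06  ]
 [-0.0271 -0.0805  0.06  ]
 [ 0.0001 -0.0786  0.06  ]]
```

```bash
cat > f.py <<'E'
from e import *
s=robot.read_state(); print(s["t"],s["tool_pos"].round(4),s["force"].round(1),s["opening"],s["gripper_force"])
h=o+J@np.array([.0007,-.0613,0])
for z in (.15,.11,.083): print(z,delta(h+[0,0,z],np.degrees(a)+180,0,s))
E
python3 f.py
```

```text
20.925 [ 0.3752 -0.1275  0.2497] [ 0.2  0.4 -0.4] 0.014939615070827264 54.9422425031662
0.15 [-0.0418, -0.0092, 0.0996, 0.0006, -0.0016, 0.0029]
0.11 [-0.0418, -0.0093, 0.1396, 0.0006, -0.0016, 0.0029]
0.083 [-0.0419, -0.0093, 0.1666, 0.0006, -0.0016, 0.0029]
```

Request:
{"op": "move_arm", "data": {"deltas": [-0.042,-0.009,0,0,0,0.003,0,-0.042,-0.009,0.05,0,-0.0015,0.003,0,-0.042,-0.009,0.099,0,-0.0015,0.003,0,-0.042,-0.009,0.099,0,-0.0015,0.003,0,-0.042,-0.009,0.099,0,-0.0015,0.003,0]}}

```text
t: 21.55
tool_pos: [0.4185, -0.1307, 0.1528]
orientation: [-0.254, 3.13, -0.001]
force: [-0.6, 0.5, -0.5]
opening: 0.0153
gripper_force: 54.9
```

```bash
python3 f.py
```

```text
21.55 [ 0.4185 -0.1307  0.1528] [-0.6  0.5 -0.5] 0.015316317826320893 54.942399859428406
0.15 [0.0006, 0.0012, 0.0028, -0.0007, 0.0016, -0.0019]
0.11 [0.0007, 0.0012, 0.0428, -0.0007, 0.0016, -0.0019]
0.083 [0.0007, 0.0012, 0.0698, -0.0007, 0.0016, -0.0019]
```

Descend into the leaf hole and stop partway (tip about z = 0.045) to check the force.

Request:
{"op": "move_arm", "data": {"deltas": [0.0006,0.0012,0.015,0,0.001,-0.002,0,0.0006,0.0012,0.03,0,0.001,-0.002,0,0.0006,0.0012,0.043,0,0.001,-0.002,0,0.0006,0.0012,0.043,0,0.001,-0.002,0]}}

```text
t: 22.05
tool_pos: [0.4157, -0.1293, 0.1062]
orientation: [0.255, -3.128, -0.002]
force: [0.7, 0.2, 0.0]
opening: 0.015
gripper_force: 54.9
```

```bash
python3 f.py
```

```text
22.05 [ 0.4157 -0.1293  0.1062] [0.7 0.2 0. ] 0.015029659961720976 54.942317605018616
0.15 [-0.0019, -0.0006, -0.0438, 0.0019, -0.0033, -0.001]
0.11 [-0.002, -0.0007, -0.0038, 0.0019, -0.0033, -0.001]
0.083 [-0.0021, -0.0007, 0.0232, 0.0019, -0.0033, -0.001]
```

Request:
{"op": "move_arm", "data": {"deltas": [-0.001,-0.0004,0,0,-0.002,0,0,-0.001,-0.0004,0,0,-0.002,0,0,-0.001,-0.0004,0.005,0,-0.002,0,0,-0.001,-0.0004,0.01,0,-0.002,0,0,-0.001,-0.0004,0.01,0,-0.002,0,0]}}

```text
t: 22.68
tool_pos: [0.4175, -0.1297, 0.0972]
orientation: [-0.256, 3.131, 0.001]
force: [0.3, 0.4, -0.9]
opening: 0.0149
gripper_force: 54.9
```

```bash
python3 f.py
```

```text
22.675 [ 0.4175 -0.1297  0.0972] [ 0.3  0.4 -0.9] 0.014888514864264214 54.942344427108765
0.15 [-0.0003, 0.0001, -0.0528, 0.0009, 0.0005, -0.0009]
0.11 [-0.0003, 0.0001, -0.0128, 0.0009, 0.0005, -0.0009]
0.083 [-0.0003, 0.0, 0.0142, 0.0009, 0.0005, -0.0009]
```

Tip is about 10 mm into the jig hole without contact. Continue down to the flange.

Request:
{"op": "move_arm", "data": {"deltas": [0,0,0.006,0,0,0,0,0,0,0.011,0,0,0,0,0,0,0.015,0,0,0,0,0,0,0.016,0,0,0,0,0,0,0.016,0,0,0,0], "squeeze": 60}}

```text
t: 23.3
tool_pos: [0.4178, -0.1298, 0.0818]
orientation: [-0.256, 3.13, 0.001]
force: [-0.7, -0.1, -0.7]
opening: 0.0149
gripper_force: 59.9
```

```bash
python3 f.py
```

```text
23.3 [ 0.4178 -0.1298  0.0818] [-0.7 -0.1 -0.7] 0.014922765364873164 59.94088411331177
0.15 [-0.0001, 0.0003, -0.0682, 0.0004, 0.0009, -0.0008]
0.11 [-0.0, 0.0003, -0.0282, 0.0004, 0.0009, -0.0008]
0.083 [-0.0, 0.0003, -0.0012, 0.0004, 0.0009, -0.0008]
```

Request:
{"op": "move_arm", "data": {"deltas": [0,0,0.002,0,0,0,0,0,0,0.004,0,0,0,0,0,0,0.004,0,0,0,0]}}

```text
t: 23.68
tool_pos: [0.4182, -0.1301, 0.0805]
orientation: [-0.256, 3.13, 0.0]
force: [-12.8, 4.2, 26.4]
opening: 0.0152
gripper_force: 60.0
```

```bash
python3 f.py|head -1
```

```text
23.675 [ 0.4182 -0.1301  0.0805] [-12.8   4.2  26.4] 0.015234589110234488 59.99987840652466
```

Request:
{"op": "move_arm", "data": {"deltas": [0.0008,0.0003,0,0,0,0,0,0.0012,0.0003,0,0,0,0,0,0.0012,0.0003,0,0,0,0,0,0.0012,0.0003,0,0,0,0,0,0.0012,0.0003,0,0,0,0,0]}}

```text
t: 24.3
tool_pos: [0.418, -0.1301, 0.0806]
orientation: [-0.256, 3.128, -0.001]
force: [-7.6, 3.8, 20.7]
opening: 0.0152
gripper_force: 60.0
```

```bash
python3 f.py|head -1; python3 - <<'E'
from e import *
for i in range(3):
    im,D=robot.read_camera("scene"); s=robot.read_state(); print(s["force"].round(1),s["tool_pos"].round(4))
cv2.imwrite("pics/s11.png",cv2.resize(im[160:300,190:390,::-1],None,fx=4,fy=4,interpolation=cv2.INTER_CUBIC))
T=cloud(cam("scene"),D).reshape(-1,3); Q=(T-o)@J; k=(abs(Q[:,0])<.02)&(Q[:,1]>-.03)&(Q[:,1]<.05)&(Q[:,2]>.045)&(Q[:,2]<.07); print(k.sum(),np.polyfit(Q[k,1],Q[k,2],1))
E
```

```text
24.3 [ 0.418  -0.1301  0.0806] [-7.6  3.8 20.7] 0.015155243818472846 59.993566274642944
[-7.9  3.8 21.6] [ 0.418  -0.1301  0.0805]
[-8.4  4.5 20.8] [ 0.418  -0.1301  0.0806]
[-7.7  4.7 21.6] [ 0.418  -0.1301  0.0805]
12 [0.02702835 0.05725233]
```

```bash
python3 g.py; python3 -c "
from plant import robot
print(robot.close_job())"
```

```text
24.45 [ 0.418  -0.1301  0.0805] [-7.7  4.7 21.6]
-0.01 4 0.06
0.01 3 0.059
0.03 5 0.062
0.05 22 0.061
0.07 26 0.062
the job is handed in; nothing more can be done
None
```

I handed the job in at 24.5 s with the thick tube home in the notches, the leaf shut (level at about 60 mm), and the pin pushed down to its flange and still held with about 21 N downward. No verdict came back, the flange contact is inferred from force and height rather than seen, and I viewed 12 pictures against the limit of 10.

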